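# Press the meter's cover, then hold it over the bay for its screws

## Task

Swing the toggle clamp over by its red grip until its feet press on the blue cover plate in the nest, then swing it fully back open. Take the cover by its grey grip block and hold it level about 15 mm above the open bay of the white meter, without ever touching the meter, its four holes straight above the four threaded holes (either way round), so that a colleague can start the screws. Finish while holding it there, still in the gripper, and leave the other things on the bench where they are.

Things in the scene. Friction and masses are not known exactly. Their poses are not given: they have to be found in the camera images.
- clamp_knob (a point): centre of the red grip (barrel 26 mm across, 28 mm long along the hinge axis) on the clamp's handle. It moves on a 75 mm arc about clamp_hinge in the nest's x-z plane: closed, 26 mm to the hinge's -x side and 70 mm above it; fully open, 71 mm to its +x side and 24 mm above. It rolls freely on its pin, so it can be pinched by its flat ends while the handle swings
- clamp_hinge (a point): toggle clamp's hinge, 80 mm along the nest's +x from the nest's centre and 56 mm above the bench; the hinge axis is the nest's y
- clamp (a joint): toggle clamp angle: 0 = closed (fork arm level, its two feet pressing on the cover), 1.6 = fully open (fork arm upright, handle laid back away from the nest); starts more or less open. The hinge is stiff and stays where it is left; pushing the grip takes about 2 to 4 N.
- press_feet: two sprung rubber feet (16 mm across, 76 mm apart) under the clamp's fork; they pass either side of the cover's grip block and press on its plate with about 1.5 N when the clamp is closed. Origin in the fork arm, midway between them
- nest: fixed aluminium press nest, plate 130 x 150 mm, 20 mm thick, with a narrower foot on its +x side that carries the clamp. Origin on the bench under the nest's centre, z up. Black corner stops stand 10 mm above the plate round the cover with about 2 mm play
- cover: blue cover plate, 86 x 130 x 6 mm (x, y, z), 0.2 to 0.35 kg, with a grey upright grip block (46 x 28 x 40 mm in x, y, z) in the middle of its upper face and a 10 mm through hole near each corner. It starts lying in the nest, axes nearly along the nest's. Origin: centre of its underside
- cover_grip (a point): centre of the cover's grey grip block, 26 mm above the cover's underside, 20 mm below the block's top, 20 mm above the plate's upper face; the block is 28 mm wide along the cover's y
- meter: fixed white bench meter, 185 x 170 mm, with a sloping blue panel with a screen on its -x side and a flat deck, 60 mm above the bench, with an open bay. Origin on the bench under the bay's centre
- cover_hole0 (a point): underside of the cover's 10 mm hole at its +x +y corner (31 mm in x, 52 mm in y from the centre)
- cover_hole1 (a point): underside of the cover's 10 mm hole at its +x -y corner (31 mm in x, 52 mm in y from the centre)
- cover_hole2 (a point): underside of the cover's 10 mm hole at its -x -y corner (31 mm in x, 52 mm in y from the centre)
- cover_hole3 (a point): underside of the cover's 10 mm hole at its -x +y corner (31 mm in x, 52 mm in y from the centre)
- meter_hole0 (a point): mouth of the 6 mm threaded hole, in a brass ring, at the +x +y corner of the meter's bay (31 mm in the meter's x, 52 mm in y from the bay's centre), on the deck's upper face, 60 mm above the bench
- meter_hole1 (a point): mouth of the 6 mm threaded hole, in a brass ring, at the +x -y corner of the meter's bay (31 mm in the meter's x, 52 mm in y from the bay's centre), on the deck's upper face, 60 mm above the bench
- meter_hole2 (a point): mouth of the 6 mm threaded hole, in a brass ring, at the -x -y corner of the meter's bay (31 mm in the meter's x, 52 mm in y from the bay's centre), on the deck's upper face, 60 mm above the bench
- meter_hole3 (a point): mouth of the 6 mm threaded hole, in a brass ring, at the -x +y corner of the meter's bay (31 mm in the meter's x, 52 mm in y from the bay's centre), on the deck's upper face, 60 mm above the bench
- screw_dish: bystander: steel dish of brass screws, 68 mm across, 18 mm high; origin at its underside
- beaker: bystander: empty glass beaker, 70 mm across, 90 mm high; origin at its underside
- reagent: bystander: amber glass bottle, 64 mm across, 130 mm high; origin at its underside
- jar: bystander: white jar with blue cap, 56 mm across, 65 mm high; origin at its underside
- driver: bystander: screwdriver lying on the bench
- buffer: bystander: clear bottle with red cap, 54 mm across, 100 mm high; origin at its underside
Not all that is in view belongs to the job. Of the things like the cover, leave any that is turquoise; of the rest the smaller one is meant.

How it is judged:
By the outcome, as a careful person would: the job done as asked, in the order asked, and still so for the second after the job is handed in, while the arm keeps its last pose, push and grip.
It also fails if it takes over 61 s, if anything falls off the work surface, if the arm or the gripper's body presses on something with over 40 N, if the wrist force passes 120 N, or if a joint passes its speed limit or range.

## Robot

A 7-joint arm with a two-finger parallel gripper is mounted at the origin on the work surface. World frame = base frame: x ahead of the robot, y to its left, z up, the work surface at z = 0. Lengths are in m, angles in degrees, forces in N, time in s.
With the tool pointing down it reaches from about 0.4 to 0.925 m from the base axis. Payload 4.1 kg.
Tool frame: the origin (TCP) lies midway between the tips of the shut fingers; the grasp point (between the pads) lies 19 mm behind it; z points along the fingers, y is the line along which they close (so a half turn about z gives the same grasp; the last joint's range is limited). The gripper opens to 85 mm and grips with 20 to 120 N. Pads are 22 mm wide; open, the fingers measure 114 mm over their backs; the gripper's body (76 mm by 85 mm) begins 54 mm behind the grasp point. The pads swing forward as they close: fully open they stand 13 mm farther back than shut.
Start: joints at [-79.24, 22.827, 2.584, 88.041, -1.071, 69.15, -2.905], TCP at [0.184, 0.623, 0.231] pointing down, gripper open.
Joint ranges: [-161.44, 161.44], [-28.35, 127.94], [-78.24, 83.42], [0, 140.83], [-78.03, 258.03], [13.02, 114.36], [-168.23, 168.23]. Speed limits (degrees/s): [147.25, 147.25, 180, 180, 180, 180, 180].

## Interface

Orientations are given as a 3x3 rotation matrix whose columns are the frame's x, y, z axes.
In Python, from cell import env, snapshot, camera_model, ticket gives the robot as it stands.
- The arm moves only by the shell command python3 -m pendant 'ROWS' [OPENING]. ROWS is JSON, one flat list of numbers, 6 for each row, row after row: the shift along the tool's x, y, z in m, then the turn, a rotation vector about the tool's x, y, z in rad. A call has 1 to 5 rows; each row is the pose to reach, as a shift and turn from the pose commanded when the call began, along the tool's axes at that moment; what a row does not reach only later rows make up. A row lasts 1/12 s, in which the tool goes at most 41.7 mm and 7.16 degrees, less where a joint would pass 70% of its speed; a pose out of reach is approached as far as the arm can. A call with a gripper value outside its range is refused whole. OPENING is the finger opening in m, from 0 to 0.0854, set as the call begins (- or left out, the last holds). The fingers move at their own pace and stop on an object; the grip force is fixed at half the most. Time passes only in rows, so rows that repeat a pose let the fingers close. It gives the time, the measured TCP pose, the force, the opening and the grip force at its end, in the units of the state.
- env.state(): the state, without advancing time (a new reading comes with each control period).
- snapshot(name): name is "scene" or "top"; returns (picture, depth): 384x512x3 uint8, red, green, blue; 384x512 float32, m along the optical axis (not along the pixel's ray), 0 where there is no reading.
- camera_model(name): a dict with "fovy" (degrees; the focal length in pixels is half the picture's height over the tangent of half this angle, whatever the lens; pixels are square), "cx", "cy" (the principal point, pixels), "R" (3x3) and "t" (3): a world point X has camera coordinates R X + t. Camera axes: x right, y down, z forward; pixel columns grow to the right and rows downward; lengths in m; the calibration is good to about 2 mm. A picture is of the moment at which its call begins. camera_model takes no time and is no camera call.
- ticket.sign_off(): hands the job in; it is judged then, once.
The state is a dict: "t": time; "joints": joint angles; "qd": joint speeds; "joint_torque": joint torques, N m; "position": TCP position; "ee_rot": TCP orientation; "force": force on the tool from outside, world axes, zero at the start; "moment": the same for the moment, N m; "finger_gap": finger opening in m; "gripper_force": force on a finger pad.
Only numpy, scipy, OpenCV 4.12 (cv2) and the standard library are available. Lean on these libraries where they do the work, as an engineer would, in place of code of your own. Each camera call takes 0.05 s, during which the arm holds its last target. There are 200 camera calls.

## Working session

There is one attempt and no reset: what is moved stays moved. The work goes in short steps, Python scripts to look and compute and a shell command to move; the robot and the scene stay as the last step left them, time stands still between calls to the robot, and variables do not carry over. Pictures are saved under pics/ and viewed, at most 10 in all, crops included, and the job is handed in when it is done.

```bash
mkdir -p pics; ls; cat > h.py <<'E'
import numpy as np,cv2
from cell import env,snapshot,camera_model,ticket
def snap(n,f):
    p,d=snapshot(n); cv2.imwrite(f'pics/{f}.png',p[:,:,::-1]); np.savez(f'pics/{f}.npz',p=p,d=d); return p,d
def K(n):
    m=camera_model(n); f=192/np.tan(np.radians(m['fovy']/2)); return f,m['cx'],m['cy'],np.array(m['R']),np.array(m['t'])
def plane(n,uv,z):
    f,cx,cy,R,t=K(n); uv=np.atleast_2d(np.array(uv,float)); r=np.c_[(uv[:,0]-cx)/f,(uv[:,1]-cy)/f,np.ones(len(uv))]@R
    C=-R.T@t; return C+r*((z-C[2])/r[:,2])[:,None]
def cloud(n,d):
    f,cx,cy,R,t=K(n); v,u=np.mgrid[:384,:512]; X=np.stack([(u-cx)/f*d,(v-cy)/f*d,d],-1); return (X-t)@R
def proj(n,X):
    f,cx,cy,R,t=K(n); c=np.atleast_2d(X)@R.T+t; return np.c_[c[:,0]/c[:,2]*f+cx,c[:,1]/c[:,2]*f+cy]
E
python3 - <<'E'
from h import *
for n in('scene','top'):
    snap(n,n+'0'); m=camera_model(n); print(n,m)
s=env.state(); print(s['t'],s['position'],np.round(s['ee_rot'],3))
E
```

```text
pics
scene {'fovy': 52.87883325996385, 'cx': 250.25112747114218, 'cy': 192.41987200047652, 'R': array([[ 0.65870058,  0.75237246,  0.00701648],
       [ 0.58175217, -0.50336464, -0.63889628],
       [-0.47715611,  0.4249232 , -0.76926089]]), 't': array([-0.30900974, -0.22184351,  1.41793478])}
top {'fovy': 48.20832521130501, 'cx': 247.8228496366536, 'cy': 194.1020100793012, 'R': array([[-0.01079451, -0.99993866,  0.00248259],
       [-0.98684265,  0.01025252, -0.16135819],
       [ 0.16132284, -0.00419171, -0.98689279]]), 't': array([-0.00348277,  0.5084198 ,  1.20768818])}
0.1 [0.1836779  0.62291473 0.23038337] [[-0.959  0.283 -0.   ]
 [ 0.283  0.959 -0.002]
 [-0.    -0.002 -1.   ]]
```

```bash
python3 -c "
import cv2
for n in('scene0','top0'): cv2.imwrite(f'pics/{n}b.png',cv2.resize(cv2.imread(f'pics/{n}.png'),(800,600),interpolation=cv2.INTER_CUBIC))"
```

```text
(no output)
```

View pics/scene0b.png

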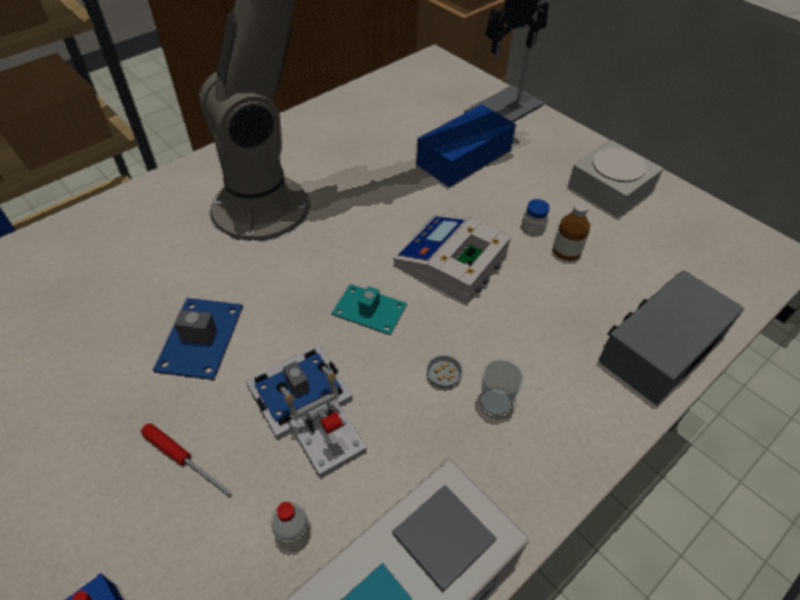

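View pics/top0b.png

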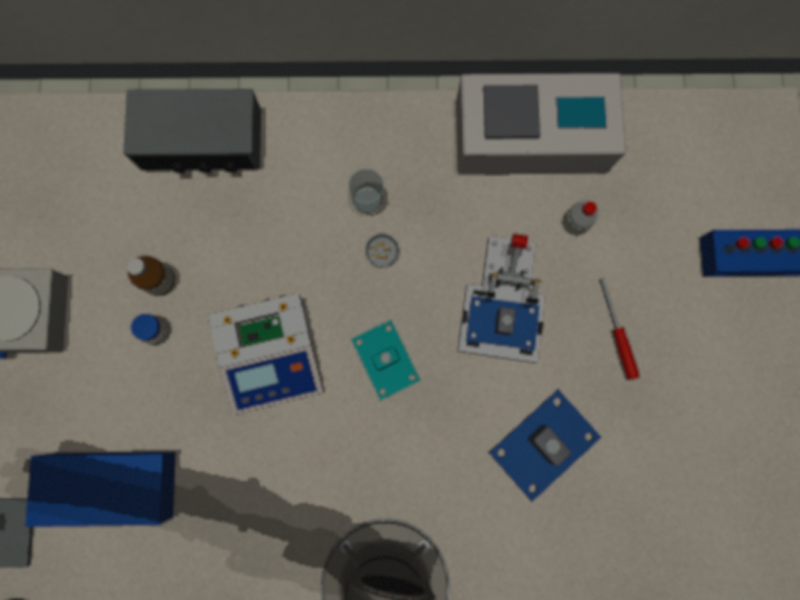

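The scene view shows the nest with its clamp open at about (300,395) and the white meter at (455,255). The same places in the top view are about (505,320) and (265,345).

There are three cover-like plates in the top view:
- **Turquoise plate** at (385,360): excluded by its colour.
- **Blue plate on the bench** at (547,445): looks larger.
- **Blue plate in the nest** at (505,320): looks smaller and lies in the nest, so it should be the one meant.

I'll measure them and check in a crop.

```bash
cat > m.py <<'E'
from h import *
z=np.load('pics/top0.npz');p,d=z['p'],z['d'];P=cloud('top',d)
hsv=cv2.cvtColor(p,cv2.COLOR_RGB2HSV)
def comps(m,lo=15):
    n,l,s,c=cv2.connectedComponentsWithStats(m.astype(np.uint8)); return [(l==i,s[i],c[i]) for i in range(1,n) if s[i][4]>=lo]
H,S,V=cv2.split(hsv)
print('BLUE')
for m,s,c in comps((H>100)&(H<125)&(S>120)&(V>50),100):
    q=P[m&(d>0)]; r=cv2.minAreaRect(plane('top',np.argwhere(m)[:,::-1],np.median(q[:,2]))[:,:2].astype(np.float32)*1000)
    print(np.round(c),s[4],'z',np.round(np.median(q[:,2]),4),'rect mm',np.round(r[0],1),np.round(r[1],1),round(r[2],1))
print('RED')
for m,s,c in comps(((H<6)|(H>174))&(S>150)&(V>70),10):
    q=P[m&(d>0)]; print(np.round(c,1),s[4],np.round(np.median(q,0),4), np.round(q.max(0),3))
print('BRASS')
for m,s,c in comps((H>10)&(H<28)&(S>110)&(V>90),4): print(np.round(c,1),s[4],np.round(plane('top',c,.06)[0],4),np.round(np.median(P[m],0),3))
a=p[135:250,215:405]; 
cv2.imwrite('pics/crop1.png',cv2.resize(p[125:325,125:392,::-1],(800,600),interpolation=cv2.INTER_CUBIC))
z=np.load('pics/scene0.npz');p,d=z['p'],z['d'];P=cloud('scene',d);H,S,V=cv2.split(cv2.cvtColor(p,cv2.COLOR_RGB2HSV))
for m,s,c in comps(((H<6)|(H>174))&(S>150)&(V>70),10): print('sc red',np.round(c,1),s[4],np.round(np.median(P[m&(d>0)],0),4))
E
python3 m.py
```

```text
BLUE
[483. 162.] 1202 z 0.0569 rect mm [ 596.6 -698.6] [165.1  83.8] 89.4
[321. 207.] 927 z 0.0263 rect mm [ 471.5 -226.2] [130.   87.4] 83.1
[ 93. 209.] 218 z 0.0651 rect mm [464.9 432. ] [48.3 42.8] 89.4
[177. 243.] 802 z 0.0409 rect mm [369.1 205.7] [ 71.5 147.5] 13.4
[348. 284.] 1856 z 0.0081 rect mm [ 246.9 -297.4] [112.9 172.4] 40.4
[ 72. 299.] 1240 z 0.0805 rect mm [211.7 498.2] [228.3  63.2] 89.4
[ 50. 329.] 978 z 0.0805 rect mm [143.9 499.9] [229.8  46.5] 89.4
RED
[377.2 132.8] 51 [ 0.6711 -0.3784  0.0993] [ 0.683 -0.366  0.106]
[332.  153.9] 64 [ 0.607  -0.2438  0.1149] [ 0.619 -0.232  0.12 ]
[475.3 155.3] 28 [ 0.5993 -0.643   0.1144] [ 0.606 -0.634  0.119]
[496.8 155.1] 28 [ 0.5997 -0.7021  0.1149] [ 0.605 -0.694  0.119]
[400.2 226.1] 242 [ 0.4121 -0.4527  0.0237] [ 0.46  -0.435  0.031]
BRASS
[343.  179.5] 4 [ 0.5451 -0.2837  0.06  ] [ 0.534 -0.271  0.117]
[180.8 195.8] 12 [0.5025 0.1831 0.06  ] [0.501 0.183 0.062]
[145.3 204.5] 13 [0.4782 0.284  0.06  ] [0.478 0.284 0.062]
[185.6 216.6] 14 [0.4425 0.1688 0.06  ] [0.443 0.169 0.061]
[149.6 225.6] 15 [0.4178 0.2702 0.06  ] [0.417 0.269 0.061]
[189.2 234.4] 11 [0.3919 0.1579 0.06  ] [0.394 0.16  0.049]
sc red [212.  269.8] 105 [ 0.6125 -0.2484  0.1137]
sc red [104.6 283.2] 298 [ 0.4156 -0.4586  0.0233]
sc red [182.3 326.3] 89 [ 0.6737 -0.3806  0.1002]
sc red [ 51.3 381.2] 40 [ 0.5992 -0.6424  0.1153]
```

View pics/crop1.png

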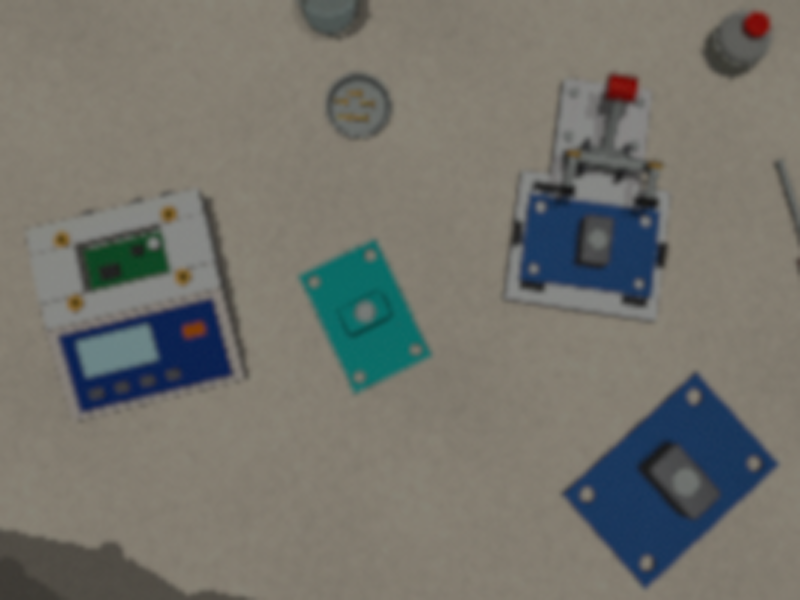

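The crop confirms it: the nest's blue plate measures 87 x 130 mm, the bench's blue one is larger (113 x 172 mm), and the third is turquoise. The target is the nest plate. The meter rings are clear, with the bay centre at about (0.460, 0.2265) and yaw 13.5°. Next I'll write a helper that gives shifts in tool axes, then refine the knob position.

```bash
cat >> h.py <<'E'
from scipy.spatial.transform import Rotation as Ro
def togo(X,yaw=None):
    """shift/turn in tool axes to world TCP X, tool down, tool y at yaw (deg, mod 180)"""
    s=env.state(); R=np.array(s['ee_rot']); sh=R.T@(np.array(X)-s['position'])
    rv=np.zeros(3)
    if yaw is not None:
        c=[]
        for k in(0,180):
            a=np.radians(yaw+k); y=np.array([np.cos(a),np.sin(a),0]); z=np.array([0,0,-1.]); T=np.c_[np.cross(y,z),y,z]
            c.append(Ro.from_matrix(R.T@T).as_rotvec())
        rv=min(c,key=np.linalg.norm)
    print('shift',np.round(sh,4),'turn',np.round(rv,4),'| t',s['t'],'pos',np.round(s['position'],4),'gap',s['finger_gap'],'F',np.round(s['force'],1)); return sh,rv
E
python3 - <<'E'
from h import *
print('knob',plane('top',[332,153.9],.108), plane('scene',[212,269.8],.108))
togo([.45,.30,.25],83.1); togo([.61,-.243,.2],83.1)
E
```

```text
knob [[ 0.60894221 -0.24526012  0.108     ]] [[ 0.60934106 -0.24740751  0.108     ]]
shift [-0.3468 -0.2345 -0.0192] turn [-0.0017 -0.     -0.1663] | t 0.1 pos [0.1837 0.6229 0.2304] gap 0.0850673586084747 F [-1.   0.7 -0.8]
shift [-0.6538 -0.71    0.0317] turn [-0.0017 -0.     -0.1663] | t 0.1 pos [0.1837 0.6229 0.2304] gap 0.0850673586084747 F [-1.   0.7 -0.8]
```

```bash
python3 -m pendant '[-0.17,-0.115,-0.01,0,0,0, -0.17,-0.115,-0.01,0,0,0, -0.17,-0.115,-0.01,0,0,0, -0.17,-0.115,-0.01,0,0,0, -0.17,-0.115,-0.01,0,0,0]' 0.06
python3 -m pendant '[-0.17,-0.115,-0.01,0,0,0, -0.17,-0.115,-0.01,0,0,0, -0.17,-0.115,-0.01,0,0,0, -0.17,-0.115,-0.01,0,0,0, -0.17,-0.115,-0.01,0,0,0]'
python3 -c "
from h import *
togo([.61,-.246,.2],83.1)"
```

```text
t: 0.52
position: [0.3157, 0.4626, 0.241]
ee_rot: [[-0.959, 0.283, -0.0], [0.283, 0.959, -0.001], [-0.0, -0.001, -1.0]]
force: [1.3, 0.3, 0.5]
finger_gap: 0.0602
gripper_force: 0.0
t: 0.93
position: [0.446, 0.3042, 0.2513]
ee_rot: [[-0.959, 0.284, -0.0], [0.284, 0.959, -0.0], [-0.0, -0.0, -1.0]]
force: [0.3, 1.0, -0.0]
finger_gap: 0.0601
gripper_force: 0.0
shift [-0.3133 -0.4811  0.0514] turn [-0.0003 -0.     -0.1671] | t 0.9333 pos [0.446  0.3042 0.2513] gap 0.06007048736481797 F [ 0.3  1.  -0. ]
```

```bash
python3 -m pendant '[-0.11,-0.17,0.01,0,0,0, -0.11,-0.17,0.01,0,0,0, -0.11,-0.17,0.01,0,0,0, -0.11,-0.17,0.01,0,0,0, -0.11,-0.17,0.01,0,0,0]'
python3 -m pendant '[-0.11,-0.17,0.01,0,0,0, -0.11,-0.17,0.01,0,0,0, -0.11,-0.17,0.01,0,0,0, -0.11,-0.17,0.01,0,0,0, -0.11,-0.17,0.01,0,0,0]' >/dev/null
python3 -m pendant '[-0.09,-0.14,0.01,0,0,-0.1, -0.09,-0.14,0.01,0,0,-0.167, -0.09,-0.14,0.01,0,0,-0.167, -0.09,-0.14,0.01,0,0,-0.167, -0.09,-0.14,0.01,0,0,-0.167]' >/dev/null
python3 -c "
from h import *
togo([.609,-.246,.2],83.1)"
```

```text
t: 1.35
position: [0.5024, 0.1093, 0.241]
ee_rot: [[-0.959, 0.284, -0.0], [0.284, 0.959, -0.001], [0.0, -0.001, -1.0]]
force: [1.4, 0.7, -0.2]
finger_gap: 0.0596
gripper_force: 0.0
shift [-0.0034  0.007   0.0201] turn [-0.0083 -0.0007 -0.0109] | t 2.1833 pos [ 0.6047 -0.2524  0.2202] gap 0.059913667946390754 F [-1.1 -0.5  0.2]
```

```bash
python3 -m pendant '[0,0.005,0.02,0,0,-0.01, 0,0.005,0.02,0,0,-0.01, 0,0.005,0.02,0,0,-0.01, 0,0.005,0.02,0,0,-0.01]' >/dev/null
python3 -c "
from h import *
togo([.609,-.246,.088],83.1);snap('scene','s1')
import cv2; p=cv2.imread('pics/s1.png'); cv2.imwrite('pics/s1c.png',cv2.resize(p[150:350,120:320],(600,600),interpolation=cv2.INTER_CUBIC))"
```

```text
shift [-0.0029 -0.0102  0.1135] turn [ 0.0003 -0.0003  0.0119] | t 2.5167 pos [ 0.6072 -0.2356  0.2015] gap 0.059842943175303705 F [-0.2 -0.1  0.4]
```

View pics/s1c.png

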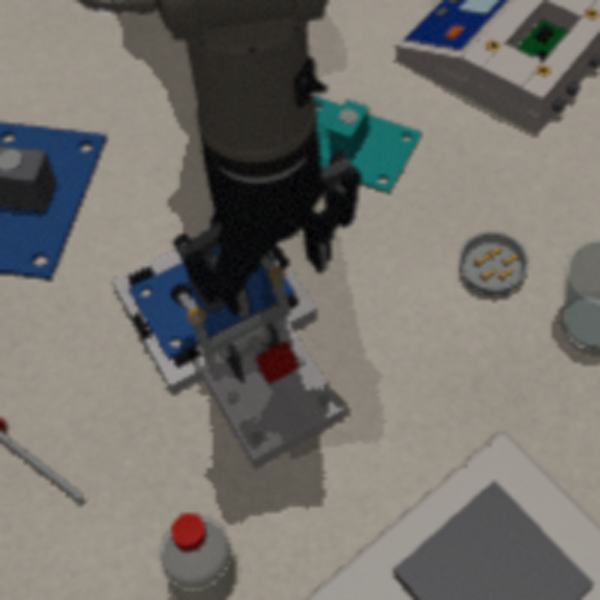

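The picture shows the gripper above the red knob, which is at crop (277,362), with the fingers straddling it and clear of the fork. I'll descend.

```bash
python3 -m pendant '[-0.003,-0.01,0,0,0,0.012, -0.003,-0.01,0.02,0,0,0.012, -0.003,-0.01,0.05,0,0,0.012, -0.003,-0.01,0.05,0,0,0.012, -0.003,-0.01,0.05,0,0,0.012]' >/dev/null
python3 -c "
from h import *
togo([.609,-.246,.088],83.1)"
```

```text
shift [-0.0008  0.0006  0.0626] turn [ 0.0004 -0.0026 -0.0016] | t 2.9833 pos [ 0.6082 -0.2465  0.1506] gap 0.0601273194635563 F [ 0.6 -0.4  0.3]
```

```bash
python3 -m pendant '[0,0,0.02,0,0,0, 0,0,0.04,0,0,0, 0,0,0.062,0,0,0, 0,0,0.062,0,0,0, 0,0,0.062,0,0,0]' 
python3 -m pendant '[0,0,0,0,0,0, 0,0,0,0,0,0, 0,0,0,0,0,0, 0,0,0,0,0,0]' 0.02
python3 -c "
from h import *
togo([.609,-.246,.088],83.1)"
```

```text
t: 3.4
position: [0.6094, -0.2469, 0.0903]
ee_rot: [[-0.993, 0.121, 0.0], [0.121, 0.993, -0.0], [-0.0, -0.0, -1.0]]
force: [-0.3, -1.0, 0.4]
finger_gap: 0.0597
gripper_force: 0.0
t: 3.73
position: [0.6106, -0.2475, 0.0914]
ee_rot: [[-0.992, 0.122, 0.004], [0.122, 0.992, -0.001], [-0.004, -0.001, -1.0]]
force: [1.2, -1.0, 3.7]
finger_gap: 0.0271
gripper_force: 59.7
shift [0.0018 0.0013 0.0034] turn [-0.0007  0.0044 -0.0023] | t 3.7333 pos [ 0.6106 -0.2475  0.0914] gap 0.027107438205480998 F [ 1.2 -1.   3.7]
```

```bash
python3 -m pendant '[0.0049,0,-0.0057,0,0,0, 0.0107,0,-0.0111,0,0,0, 0.017,0,-0.0158,0,0,0, 0.0237,0,-0.0198,0,0,0, 0.0237,0,-0.0198,0,0,0]'
```

```text
t: 4.15
position: [0.5854, -0.2435, 0.1115]
ee_rot: [[-0.993, 0.122, 0.003], [0.122, 0.993, 0.001], [-0.002, 0.001, -1.0]]
force: [3.4, 0.9, 8.6]
finger_gap: 0.027
gripper_force: 60.6
```

```bash
python3 -m pendant '[0.0071,0,-0.0033,0,0,0, 0.0145,0,-0.0059,0,0,0, 0.022,0,-0.0076,0,0,0, 0.03,0,-0.0086,0,0,0, 0.038,0,-0.0087,0,0,0]'
python3 -m pendant '[0.0076,0,0.0006,0,0,0, 0.0153,0,0.0024,0,0,0, 0.0233,0,0.0046,0,0,0, 0.0233,0,0.0046,0,0,0, 0.0233,0,0.0046,0,0,0]'
python3 -c "
from h import *
togo([.609,-.246,.088],83.1);snap('scene','s2')
p=cv2.imread('pics/s2.png'); cv2.imwrite('pics/s2c.png',cv2.resize(p[200:300,130:260],(780,600),interpolation=cv2.INTER_CUBIC))"
```

```text
t: 4.57
position: [0.5472, -0.2375, 0.1187]
ee_rot: [[-0.993, 0.121, 0.0], [0.121, 0.993, 0.003], [0.0, 0.003, -1.0]]
force: [1.8, 2.6, 3.5]
finger_gap: 0.0271
gripper_force: 60.0
t: 4.98
position: [0.5276, -0.2344, 0.1144]
ee_rot: [[-0.993, 0.12, 0.007], [0.12, 0.993, 0.001], [-0.007, 0.002, -1.0]]
force: [7.6, 3.6, 5.4]
finger_gap: 0.0269
gripper_force: 60.3
shift [-0.082  -0.0018  0.0269] turn [0.0022 0.0066 0.0002] | t 4.9833 pos [ 0.5276 -0.2344  0.1144] gap 0.026873028204075312 F [7.6 3.6 5.4]
```

View pics/s2c.png

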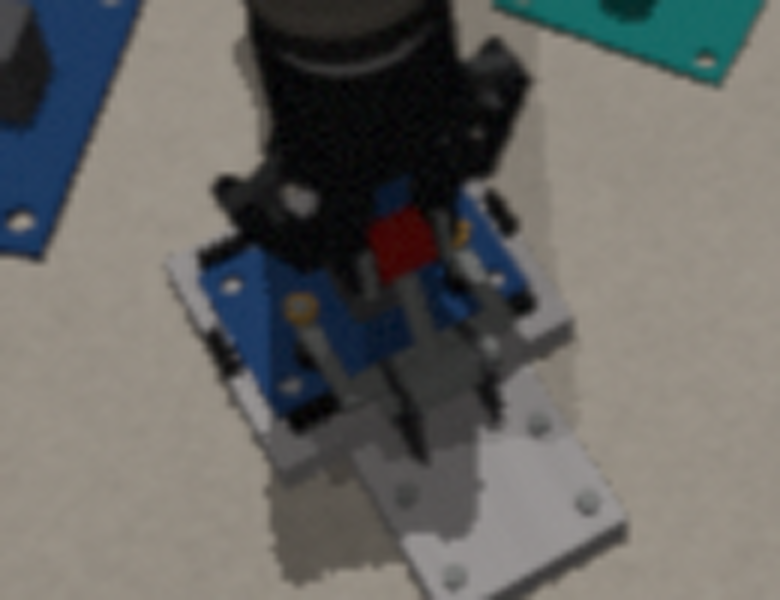

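The fork is down, with its feet near the plate at about crop (300,345), and the knob is at (400,245). To be sure it is closed, I'll push a little further until the force rises against the stop.

```bash
python3 -m pendant '[0.0015,0,0.0005,0,0,0, 0.003,0,0.001,0,0,0, 0.0045,0,0.0015,0,0,0, 0.0045,0,0.0015,0,0,0]'
```

```text
t: 5.37
position: [0.5276, -0.2344, 0.1144]
ee_rot: [[-0.993, 0.119, 0.015], [0.119, 0.993, -0.001], [-0.015, 0.001, -1.0]]
force: [14.2, 3.8, 3.7]
finger_gap: 0.0266
gripper_force: 60.4
```

The position held while the force doubled, so the clamp is at its closed stop. Now I'll swing it back open along the arc.

```bash
python3 -m pendant '[-0.009,0,-0.005,0,0,0, -0.0207,0,-0.0074,0,0,0, -0.0285,0,-0.0081,0,0,0, -0.036,0,-0.0079,0,0,0, -0.044,0,-0.007,0,0,0]'
python3 -m pendant '[-0.008,0,0.0018,0,0,0, -0.015,0,0.0045,0,0,0, -0.022,0,0.0077,0,0,0, -0.029,0,0.0115,0,0,0, -0.035,0,0.0164,0,0,0]'
python3 -m pendant '[-0.005,0,0.0047,0,0,0, -0.0096,0,0.0093,0,0,0, -0.0135,0,0.0145,0,0,0, -0.017,0,0.020,0,0,0, -0.017,0,0.020,0,0,0]'
```

```text
t: 5.78
position: [0.5621, -0.2398, 0.1184]
ee_rot: [[-0.993, 0.121, -0.004], [0.121, 0.993, 0.003], [0.004, 0.003, -1.0]]
force: [-1.7, 4.0, 4.9]
finger_gap: 0.0266
gripper_force: 63.3
t: 6.2
position: [0.599, -0.2457, 0.1029]
ee_rot: [[-0.993, 0.122, 0.001], [0.122, 0.993, -0.0], [-0.001, -0.0, -1.0]]
force: [1.9, 1.4, 5.2]
finger_gap: 0.0272
gripper_force: 63.2
t: 6.62
position: [0.6172, -0.2486, 0.0818]
ee_rot: [[-0.993, 0.121, 0.003], [0.121, 0.993, -0.002], [-0.003, -0.002, -1.0]]
force: [5.5, -1.1, 1.8]
finger_gap: 0.0268
gripper_force: 62.8
```

```bash
python3 -m pendant '[-0.0025,0,0.005,0,0,0, -0.0046,0,0.0094,0,0,0, -0.006,0,0.0136,0,0,0, -0.007,0,0.0165,0,0,0, -0.007,0,0.0165,0,0,0]'
python3 -m pendant '[0,0,0.003,0,0,0, -0.0005,0,0.005,0,0,0, -0.0005,0,0.005,0,0,0]'
python3 -m pendant '[0,0,0.003,0,0,0, -0.0005,0,0.005,0,0,0, -0.0005,0,0.005,0,0,0]'
```

```text
t: 7.03
position: [0.6235, -0.2495, 0.0674]
ee_rot: [[-0.993, 0.122, 0.002], [0.122, 0.993, -0.001], [-0.002, -0.001, -1.0]]
force: [2.2, -0.1, 12.1]
finger_gap: 0.0268
gripper_force: 64.0
t: 7.28
position: [0.6237, -0.2496, 0.0668]
ee_rot: [[-0.992, 0.122, 0.002], [0.122, 0.992, 0.001], [-0.002, 0.001, -1.0]]
force: [-6.4, 5.3, 33.7]
finger_gap: 0.027
gripper_force: 66.7
t: 7.53
position: [0.6239, -0.2498, 0.0663]
ee_rot: [[-0.992, 0.123, 0.002], [0.123, 0.992, 0.003], [-0.002, 0.003, -1.0]]
force: [-15.3, 9.7, 55.9]
finger_gap: 0.0268
gripper_force: 69.5
```

```bash
python3 -m pendant '[0.0005,0,-0.005,0,0,0, 0.001,0,-0.008,0,0,0, 0.001,0,-0.008,0,0,0]'
python3 -m pendant '[0,0,0,0,0,0, 0,0,0,0,0,0, 0,0,0,0,0,0]' 0.06
python3 -m pendant '[0,0,-0.03,0,0,0, 0,0,-0.06,0,0,0, 0,0,-0.1,0,0,0, 0,0,-0.13,0,0,0, 0,0,-0.13,0,0,0]'
```

```text
t: 7.78
position: [0.6236, -0.2496, 0.0673]
ee_rot: [[-0.993, 0.122, 0.004], [0.122, 0.993, -0.001], [-0.004, -0.001, -1.0]]
force: [0.0, 1.0, 19.6]
finger_gap: 0.0272
gripper_force: 64.8
t: 8.03
position: [0.6199, -0.2476, 0.0618]
ee_rot: [[-0.993, 0.121, -0.005], [0.121, 0.993, 0.002], [0.005, 0.001, -1.0]]
force: [-0.1, 0.6, -0.6]
finger_gap: 0.0595
gripper_force: 0.0
t: 8.45
position: [0.6247, -0.2503, 0.1997]
ee_rot: [[-0.993, 0.121, 0.008], [0.121, 0.993, -0.003], [-0.008, -0.002, -1.0]]
force: [-0.2, -1.6, 0.7]
finger_gap: 0.0603
gripper_force: 0.0
```

```bash
python3 -m pendant '[0,0.02,-0.04,0,0,0, 0.07,0.11,-0.05,0,0,0, 0.07,0.13,-0.05,0,0,0, 0.07,0.13,-0.05,0,0,0, 0.07,0.13,-0.05,0,0,0]' 0.07 >/dev/null
python3 -m pendant '[0.05,0.13,0,0,0,0, 0.05,0.13,0,0,0,0, 0.05,0.13,0,0,0,0, 0.05,0.13,0,0,0,0, 0.05,0.13,0,0,0,0]' | head -2
cat > m2.py <<'E'
from h import *
p,d=snap('top','t3');P=cloud('top',d);snap('scene','s3')
H,S,V=cv2.split(cv2.cvtColor(p,cv2.COLOR_RGB2HSV))
m=((H>100)&(H<125)&(S>120)&(V>40)).astype(np.uint8)
n,l,s,c=cv2.connectedComponentsWithStats(m)
i=[k for k in range(1,n) if s[k][4]>300 and abs(c[k][0]-321)<15 and abs(c[k][1]-207)<15][0]
q=plane('top',np.argwhere(l==i)[:,::-1],.026)[:,:2].astype(np.float32)*1000
print(cv2.minAreaRect(q),s[i][4])
# grip block top: points 60-72 mm high near centre
X=P[(d>0)&(abs(P[...,0]-.4715)<.045)&(abs(P[...,1]+.226)<.035)&(P[...,2]>.06)&(P[...,2]<.072)]
print('block',len(X),np.round(X.mean(0),4),cv2.minAreaRect(X[:,:2].astype(np.float32)*1000))
k=P[(((H<6)|(H>174))&(S>150)&(V>70))&(d>0)]; k=k[abs(k[:,1]+.246)<.04]; print('knob top',np.round(np.median(k,0),4))
# cover holes: small non-blue spots within the plate's hull
h=cv2.convexHull(np.argwhere(l==i)[:,::-1].astype(np.int32)); M=np.zeros_like(m); cv2.fillConvexPoly(M,h,1)
n,l2,s2,c2=cv2.connectedComponentsWithStats((M&(1-m)).astype(np.uint8))
for k in range(1,n):
    if 2<s2[k][4]<200: print(np.round(c2[k],1),s2[k][4],np.round(plane('top',c2[k],.026)[0],4))
a=cv2.resize(p[130:240,280:370,::-1],(490,600),interpolation=cv2.INTER_CUBIC); cv2.imwrite('pics/t3c.png',a)
togo([.4715,-.226,.15],83.1)
E
python3 m2.py
```

```text
t: 9.28
position: [0.5326, 0.0301, 0.2419]
((470.6961364746094, -226.09329223632812), (129.83055114746094, 84.5854721069336), 82.37802124023438) 926
block 157 [ 0.471  -0.2231  0.066 ] ((471.5955810546875, -223.6071319580078), (28.10015869140625, 46.449851989746094), 80.98468017578125)
knob top [ 0.6197 -0.2458  0.0907]
[305.  193.5] 18 [ 0.5109 -0.1775  0.026 ]
[311.5 191. ] 4 [ 0.5182 -0.1969  0.026 ]
[319. 192.] 5 [ 0.515 -0.219  0.026]
[327. 193.] 5 [ 0.5117 -0.2425  0.026 ]
[301. 196.] 3 [ 0.5036 -0.1655  0.026 ]
[334.5 194. ] 6 [ 0.5085 -0.2645  0.026 ]
[323.3 204.8] 189 [ 0.4768 -0.2301  0.026 ]
[340.1 198.3] 18 [ 0.4956 -0.2804  0.026 ]
[300. 202.] 3 [ 0.4857 -0.162   0.026 ]
[344. 205.] 5 [ 0.4755 -0.2909  0.026 ]
[299. 212.] 5 [ 0.4562 -0.1582  0.026 ]
[342.7 215.2] 13 [ 0.4454 -0.2857  0.026 ]
[302.5 214. ] 16 [ 0.4502 -0.1682  0.026 ]
[337.7 219.1] 18 [ 0.4341 -0.2707  0.026 ]
[319.6 220.5] 45 [ 0.4307 -0.2175  0.026 ]
shift [ 0.0318 -0.2558  0.0931] turn [-0.0017 -0.0025  0.0005] | t 9.3833 pos [0.5339 0.0243 0.2426] gap 0.07010741796973065 F [ 0.6 -0.7 -0.9]
```

View pics/t3c.png

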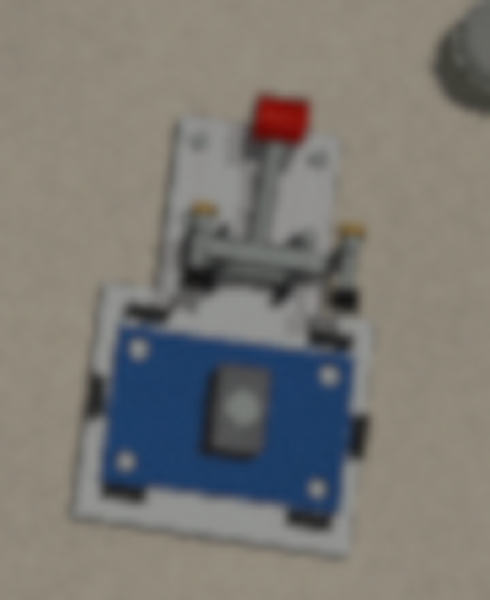

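The clamp is fully open: knob at crop (280,118), fork upright behind the plate. The cover lies in its stops with its block at (238,408). The cover centre is about (0.472, -0.224) with yaw -8.4°. I'll grasp 6 mm toward -x so the gripper stays clear of the feet.

```bash
python3 -m pendant '[0.063,-0.13,0,0,0,0.026, 0.063,-0.13,0,0,0,0.026, 0.063,-0.13,0,0,0,0.026, 0.063,-0.13,0,0,0,0.026, 0.063,-0.13,0,0,0,0.026]' 0.06 >/dev/null
python3 -m pendant '[-0.026,-0.126,0.03,0,0,0, -0.026,-0.126,0.04,0,0,0, -0.026,-0.126,0.04,0,0,0, -0.026,-0.126,0.04,0,0,0, -0.026,-0.126,0.04,0,0,0]' >/dev/null
python3 -m pendant '[0,0,0,0,0,0, 0,0,0,0,0,0]' >/dev/null
python3 -c "
from h import *
togo([.466,-.223,.034],81.6)"
```

```text
shift [-0.0018  0.0018  0.1696] turn [ 0.0007 -0.0005 -0.0002] | t 10.3833 pos [ 0.464  -0.2246  0.2036] gap 0.0594767285458185 F [0.6 0.3 0.2]
```

```bash
python3 -m pendant '[-0.001,0.002,0.03,0,0,0, -0.001,0.002,0.06,0,0,0, -0.001,0.002,0.09,0,0,0, -0.001,0.002,0.11,0,0,0, -0.001,0.002,0.11,0,0,0]' | grep -E "pos|force"
python3 -m pendant '[0,0,0.02,0,0,0, 0,0,0.04,0,0,0, 0,0,0.059,0,0,0, 0,0,0.059,0,0,0, 0,0,0.059,0,0,0]' | grep -E "pos|force"
python3 -c "
from h import *
togo([.466,-.223,.034],81.6)"
```

```text
position: [0.4627, -0.2202, 0.0904]
force: [-1.3, -0.0, -0.2]
gripper_force: 0.0
position: [0.4657, -0.2229, 0.0356]
force: [1.0, 1.2, 0.8]
gripper_force: 0.0
shift [-0.0003 -0.0001  0.0016] turn [0.0006 0.0003 0.0004] | t 11.2167 pos [ 0.4657 -0.2229  0.0356] gap 0.06003549972887377 F [1.  1.2 0.8]
```

Position is good; close and lift a little.

```bash
python3 -m pendant '[0,0,0,0,0,0, 0,0,0,0,0,0, 0,0,0,0,0,0, 0,0,0,0,0,0, 0,0,0,0,0,0]' 0.015
python3 -m pendant '[0,0,-0.008,0,0,0, 0,0,-0.018,0,0,0, 0,0,-0.028,0,0,0, 0,0,-0.035,0,0,0, 0,0,-0.035,0,0,0]'
```

```text
t: 11.63
position: [0.4665, -0.2243, 0.0366]
ee_rot: [[-0.989, 0.147, 0.003], [0.147, 0.989, -0.001], [-0.003, -0.0, -1.0]]
force: [-1.1, 0.7, 7.6]
finger_gap: 0.0267
gripper_force: 60.8
t: 12.05
position: [0.466, -0.2242, 0.0717]
ee_rot: [[-0.989, 0.147, 0.003], [0.147, 0.989, -0.001], [-0.003, -0.0, -1.0]]
force: [0.6, -0.0, -1.8]
finger_gap: 0.0271
gripper_force: 59.6
```

```bash
python3 -m pendant '[0.02,0,-0.02,0,0,0, 0.045,0,-0.04,0,0,0, 0.06,0,-0.07,0,0,0, 0.06,0,-0.1,0,0,0, 0.06,0,-0.1,0,0,0]' | grep -E "pos|force|gap"
python3 -c "
from h import *
togo([.46,.2265,.17],103.5)"
```

```text
position: [0.4077, -0.2165, 0.1744]
force: [1.1, -1.6, -0.9]
finger_gap: 0.0273
gripper_force: 60.1
shift [0.014  0.4458 0.0045] turn [-0.0014  0.0094 -0.3845] | t 12.4667 pos [ 0.4077 -0.2165  0.1744] gap 0.027288021270615526 F [ 1.1 -1.6 -0.9]
```

```bash
python3 -m pendant '[0.002,0.03,0,0,0,0, 0.002,0.06,0,0,0,0, 0.003,0.095,0,0,0,0, 0.004,0.13,0,0,0,0, 0.005,0.165,0,0,0,0]' >/dev/null
python3 -m pendant '[0.002,0.035,0,0,0,0, 0.003,0.07,0,0,0,0, 0.004,0.1,0,0,0,0, 0.005,0.13,0,0,0,0, 0.005,0.15,0,0,0,0]' >/dev/null
python3 -m pendant '[0.002,0.03,0,0,0,-0.08, 0.003,0.06,0,0,0,-0.16, 0.004,0.09,0,0,0,-0.25, 0.004,0.11,0,0,0,-0.33, 0.004,0.13,0,0,0,-0.384]' >/dev/null
python3 -m pendant '[0,0,0,0,0,0, 0,0,0,0,0,0, 0,0,0,0,0,0]' | grep -E "pos|force|gap"
python3 -c "
from h import *
togo([.4545,.225,.13],103.5)"
```

```text
position: [0.4571, 0.2262, 0.1692]
force: [-0.0, -0.0, -1.8]
finger_gap: 0.0271
gripper_force: 60.1
shift [ 0.0027 -0.0005  0.0392] turn [-0.0012 -0.0014 -0.0008] | t 13.9667 pos [0.4571 0.2262 0.1692] gap 0.027123556806268243 F [-0.  -0.  -1.8]
```

```bash
python3 -m pendant '[0.003,0,0.02,0,0,0, 0.003,0,0.04,0,0,0, 0.003,0,0.054,0,0,0, 0.003,0,0.054,0,0,0, 0.003,0,0.054,0,0,0]' >/dev/null
python3 -m pendant '[0,0,0,0,0,0, 0,0,0,0,0,0]' | grep -E "pos|force|gap"
python3 - <<'E'
from h import *
togo([.4545,.225,.0916],103.5)
p,d=snap('top','t4');q,e=snap('scene','s4')
a=cv2.resize(p[160:270,100:230,::-1],(400,338),interpolation=cv2.INTER_CUBIC);c=proj('scene',[.46,.2265,.08])[0].astype(int)
b=cv2.resize(q[c[1]-55:c[1]+55,c[0]-65:c[0]+65,::-1],(400,338),interpolation=cv2.INTER_CUBIC)
print(c);cv2.imwrite('pics/t4c.png',np.hstack([a,b]))
E
```

```text
position: [0.4554, 0.2267, 0.117]
force: [-0.0, -0.3, -1.7]
finger_gap: 0.0269
gripper_force: 60.1
shift [ 0.0013 -0.0015  0.0254] turn [ 0.0008  0.0023 -0.0003] | t 14.55 pos [0.4554 0.2267 0.117 ] gap 0.026869664606219486 F [-0.  -0.3 -1.7]
[301 155]
```

View pics/t4c.png

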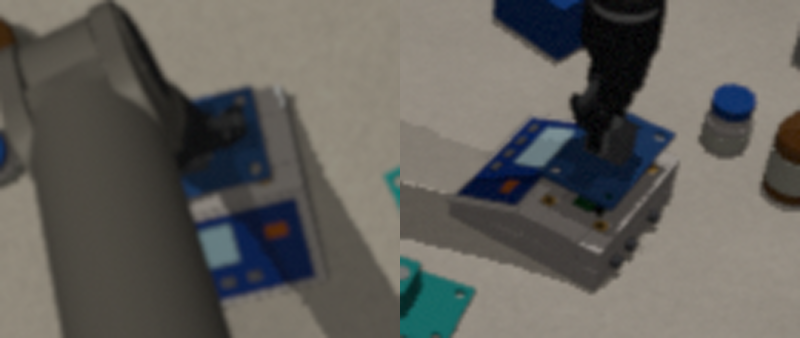

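The left half (top view) shows the two -y holes of the held cover, at about full-image (178,193) and (183,215). The right half (scene view) shows the plate level above the bay. I'll lower it to the final height and measure those holes.

```bash
python3 -m pendant '[0.001,-0.0015,0.008,0,0.002,0, 0.001,-0.0015,0.016,0,0.002,0, 0.001,-0.0015,0.022,0,0.002,0, 0.001,-0.0015,0.0254,0,0.002,0, 0.001,-0.0015,0.0254,0,0.002,0]' >/dev/null
python3 -m pendant '[0,0,0,0,0,0, 0,0,0,0,0,0, 0,0,0,0,0,0]' | grep -E "pos|force|gap"
cat > m3.py <<'E'
from h import *
togo([.4544,.2251,.0916],103.5)
s=env.state();o=np.array(s['position']);z=o[2]-.0166+.006
r=np.radians(13.45);A=np.array([[np.cos(r),-np.sin(r)],[np.sin(r),np.cos(r)]]);c=np.array([.4603,.2265])
for n,f in(('top','t5'),('scene','s5')):
    p,d=snap(n,f)
    B=cv2.resize(p,None,fx=4,fy=4,interpolation=cv2.INTER_CUBIC)
    H,S,V=cv2.split(cv2.cvtColor(B,cv2.COLOR_RGB2HSV)); blue=(H>98)&(H<128)&(S>100)
    for i,k in enumerate([(31,52),(31,-52),(-31,-52),(-31,52)]):
        X=np.r_[c+A@(np.array(k)/1000),z]; u=proj(n,X)[0]; U=((u+.5)*4).astype(int)
        w=32;m=(~blue[U[1]-w:U[1]+w,U[0]-w:U[0]+w]).astype(np.uint8)
        N,l,st,ce=cv2.connectedComponentsWithStats(m)
        for j in range(1,N):
            b=st[j]
            if 25<b[4]<500 and b[0]>0 and b[1]>0 and b[0]+b[2]<2*w and b[1]+b[3]<2*w:
                uv=(U-w+ce[j]+.5)/4-.5; print(n,'hole',i,b[4],np.round(uv,1),'err mm (meter axes)',np.round(A.T@(plane(n,uv,z)[0,:2]-X[:2])*1000,1))
P=cloud('top',d) if 0 else cloud('scene',d)
H,S,V=cv2.split(cv2.cvtColor(p,cv2.COLOR_RGB2HSV))
L=(P[...,:2]-c)@A; m=(d>0)&(abs(L[...,0])<.045)&(abs(L[...,1])<.065)&(abs(P[...,2]-z)<.008)&(H>98)&(H<128)&(S>100)
Q=P[m]; M=np.c_[L[m],np.ones(m.sum())]; print('plate top: slopes,z',np.round(np.linalg.lstsq(M,Q[:,2],rcond=None)[0],4),'expected z',round(z,4),m.sum())
E
python3 m3.py
```

```text
position: [0.4541, 0.2252, 0.0907]
force: [-0.6, -0.1, -2.1]
finger_gap: 0.0271
gripper_force: 60.1
shift [-0.0003 -0.0002 -0.0009] turn [ 0.0003 -0.0013  0.0007] | t 15.3167 pos [0.4541 0.2252 0.0907] gap 0.02708740612536513 F [-0.6 -0.1 -2.1]
top hole 2 236 [184.2 215.7] err mm (meter axes) [0.7 1. ]
scene hole 0 54 [318.3 150.6] err mm (meter axes) [ 1.3 -3.4]
scene hole 1 41 [302.1 169.6] err mm (meter axes) [ 1.5 -2.8]
scene hole 2 38 [284.8 161. ] err mm (meter axes) [ 0.4 -2.2]
plate top: slopes,z [0.0017 0.0015 0.0797] expected z 0.0801 496
```

Holes and level are close. The two cameras differ by about 3 mm, so I'll measure the meter's rings in the scene camera's first picture for a same-camera comparison.

```bash
python3 - <<'E'
from h import *
r=np.radians(13.45);A=np.array([[np.cos(r),-np.sin(r)],[np.sin(r),np.cos(r)]]);c=np.array([.4603,.2265])
for n in('top','scene'):
    p=np.load(f'pics/{n}0.npz')['p'];B=cv2.resize(p,None,fx=4,fy=4,interpolation=cv2.INTER_CUBIC);H,S,V=cv2.split(cv2.cvtColor(B,cv2.COLOR_RGB2HSV))
    for i,k in enumerate([(31,52),(31,-52),(-31,-52),(-31,52)]):
        X=np.r_[c+A@(np.array(k)/1000),.06];u=proj(n,X)[0];U=((u+.5)*4).astype(int);w=20
        y,x=np.nonzero(((H>8)&(H<30)&(S>85))[U[1]-w:U[1]+w,U[0]-w:U[0]+w])
        uv=(U-w+[(x.min()+x.max())/2,(y.min()+y.max())/2]+np.array(.5))/4-.5
        print(n,i,len(x),np.round(uv,1),np.round(A.T@(plane(n,uv,.06)[0,:2]-X[:2])*1000,1))
    C=-K(n)[3].T@K(n)[4]; v=np.r_[c,.08]-C; print('view shift per mm depth, meter axes',np.round(A.T@(v[:2]/-v[2]),2))
E
```

```text
top 0 302 [145.  204.4] [0.4 0.5]
top 1 305 [180.8 195.9] [-0.3  0.3]
top 2 323 [185.5 216.9] [-0.6  0.4]
top 3 326 [149.6 225.6] [-0.2  0.3]
view shift per mm depth, meter axes [0.17 0.16]
scene 0 175 [316.9 154.1] [-2.1 -0.8]
scene 1 203 [300.6 173. ] [-2.5 -0.4]
scene 2 183 [283.8 164.8] [-2.6 -1. ]
scene 3 162 [300.8 146.5] [-1.4 -0.6]
view shift per mm depth, meter axes [-0.42  0.94]
```

Correcting for the oblique view through the 6 mm plate, both cameras agree. The cover is about 1.6 mm too far in meter +x, 0.9 mm too far in +y, and about 1 mm low. I'll trim it.

```bash
python3 -m pendant '[0.0016,-0.0009,-0.001,0,-0.001,0, 0.0016,-0.0009,-0.001,0,-0.001,0, 0.0016,-0.0009,-0.001,0,-0.001,0, 0.0016,-0.0009,-0.001,0,-0.001,0]' >/dev/null
python3 -m pendant '[0,0,0,0,0,0, 0,0,0,0,0,0, 0,0,0,0,0,0]' | grep -E "pos|force|gap"
python3 m3.py
```

```text
position: [0.4524, 0.2238, 0.0914]
force: [-0.4, 0.1, -2.2]
finger_gap: 0.0271
gripper_force: 60.1
shift [-0.0022  0.0008 -0.0002] turn [ 0.0001 -0.0009  0.0007] | t 16.0 pos [0.4524 0.2238 0.0914] gap 0.02712188416171609 F [-0.4  0.1 -2.2]
top hole 2 194 [184.5 216.3] err mm (meter axes) [-1.3  0.4]
scene hole 0 54 [317.1 150. ] err mm (meter axes) [-2.8 -4.2]
scene hole 2 56 [284.1 160.9] err mm (meter axes) [-1.4 -3.9]
plate top: slopes,z [ 0.0029 -0.0022  0.0802] expected z 0.0808 495
```

The residual is about -0.6 mm in x. One last small trim, then sign off.

```bash
python3 -m pendant '[-0.0006,0,0,0,0,0, -0.0006,0,0,0,0,0, -0.0006,0,0,0,0,0, -0.0006,0,0,0,0,0, -0.0006,0,0,0,0,0]' | grep -E "pos|force|gap|rot"
python3 -c "
from h import *
print(ticket.sign_off())"
```

```text
position: [0.453, 0.2239, 0.0914]
ee_rot: [[-0.972, -0.234, -0.001], [-0.234, 0.972, -0.0], [0.001, 0.0, -1.0]]
force: [0.4, 0.3, -1.5]
finger_gap: 0.0272
gripper_force: 60.1
the job is handed in; nothing more can be done
None
```

I swung the clamp closed onto the cover and fully open again, and handed the job in with the cover still in the gripper, level about 15 mm above the meter's bay; by camera its holes are within about 1 mm of the threaded ones.

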